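# Refit the selector knob of the pull-out hob and hold it pressed in

### The job

The portable hob is parked on its slide under the wall cupboard, and its selector knob lies washed on the worktop to the right. Pull the hob forward by its bar until the slide clicks into its front stop, then turn the knob so that its D-shaped bore matches the D-shaped spindle on the hob, push it fully home on the spindle, and keep it pressed in against the spindle's spring, as one does to release the child lock. Finish while still holding the knob pressed right in, and leave the other things on the worktop where they are.

Things in the scene. Friction and masses are not known exactly. Their poses are not given: they have to be found in the camera images.
- carriage (a joint): carriage along its rails, m: 0 = fully back under the cupboard, 0.129 = hard front stop. It moves straight towards the robot, against the x axis of point pull; 2 to 3 N move it and it stays where left. From about 0.113 to 0.120 a sprung catch resists with 8 to 11 N more; past that it snaps in and the carriage sits at 0.126 to 0.129.
- pull (a point): middle of the round steel pull bar at the carriage's front: 12 mm thick, 100 mm long along this point's y, its axis 50 mm above the worktop, an upright stay at each end; 40 mm from the bar's axis back to the hob. x points from bar to hob, z up. The hob (white, 196 mm wide, 250 deep, top 76 mm above the worktop; dark control strip in front, black glass behind) rides along.
- spindle_tip (a point): centre of the upper end of the white D-shaped spindle that stands upright on the hob's control strip, 84 mm behind the pull bar; it rides with the carriage. 16 mm diameter, 26 mm tall, one side cut flat over the whole height, 3 mm from the axis; the top 3 mm taper to about 11.5 mm. x points out through the flat, z up.
- spindle (a joint): how far the spindle is pushed in, m: 0 = out, 0.006 = fully in. It is sprung: about 3.6 N to start, 9 N fully in, and it comes back up when let go.
- knob: black knob right way up on the worktop: round skirt 52 mm across, 7.5 mm high, on it a straight grip bar 46 mm long (x) and 24 mm wide (y), top at 34 mm; 60 g. Origin: centre of its underside, z up. A white pointer line on the bar's top and end marks +x. It goes on only when its x axis points as the x of spindle_tip, within some 15 degrees.
- knob_bore (a point): closed upper end of the knob's bore, on its axis, 18 mm above the knob's underside; x, z as the knob's. The bore opens in the underside: round, 18 mm wide, with a flat (D) 4 mm from the axis on the pointer side (+x). Fully home it meets the spindle tip; the skirt is then 8 mm above the strip with the spindle out, 2 mm with it in.
- scourer: teal scouring block, about 30 x 31 x 50 mm, right of the slide towards the back; leave alone
- cleaner_bottle: teal cleaner bottle with a yellow cap, 58 mm across, 208 mm tall, right of the slide at the back; leave alone
- booklet: thin instruction booklet, 148 x 105 mm, lying at the left front of the worktop; leave alone
- selector (a joint): turn of the spindle about its upright axis, rad, anticlockwise from above; 0 = flat faces straight to the carriage's front. It may start anywhere within 0.8 either way, need not be turned, and is stiff (0.25 N m).
- pointer (a point): outer end of the white pointer line on top of the knob's grip bar: 23 mm from the knob's axis towards its +x, 34 mm above its underside
Things that resemble listed ones, but are neither listed nor needed, are in the scene too. Of the things shaped like the knob, the black one is meant.

How it is judged:
By the outcome, as a careful person would: the job done as asked, in the order asked, and still so for the second after the job is handed in, while the arm keeps its last pose, push and grip.
It also fails if it takes over 64 s, if anything falls off the work surface, if the arm or the gripper's body presses on something with over 40 N, if the wrist force passes 120 N, or if a joint passes its speed limit or range.

### The arm

A 6-joint arm with a two-finger parallel gripper is mounted at the origin on a cart in front of the work surface, level with it; the furniture and walls round the work are solid. World frame = base frame: x ahead of the robot, y to its left, z up, the work surface at z = 0. Lengths are in m, angles in rad, forces in N, time in s.
With the tool pointing down it reaches from about 0.275 to 0.975 m from the base axis. Payload 8.4 kg.
Tool frame: the origin (TCP) lies on the centre line of the jaws, within the pads' length; the fingertips stand 19 mm ahead of it and the grasp point (between the pads) is the TCP; y points along the fingers, x is the direction in which the jaws open and shut, and the axes are right-handed (so a half turn about y gives the same grasp; the last joint's range is limited). The gripper opens to 92 mm and grips with 3 to 60 N. Pads are 20 mm wide; open, the fingers measure 128 mm over their backs; the gripper's body (75 mm by 189 mm) begins 69 mm behind the grasp point.
Start: joints at [-1.185, 0.353, 1.633, -0, 1.155, -0.002], TCP at [0.236, -0.579, 0.234] pointing down, gripper open.
Joint ranges: [-2.63, 2.63], [-0.92, 2.1], [0.06, 2.66], [-1.3, 4.44], [0, 2.69], [-3.02, 3.02]. Speed limits (rad/s): [2.22, 2.22, 2.79, 3.14, 3.14, 3.14].

### API

Orientations are given as a 3x3 rotation matrix whose columns are the frame's x, y, z axes.
In Python, from bench import read_state, snapshot, camera_params, finish_job gives the robot as it stands.
- The arm moves only by the tool jog_arm, never from a script. Its argument "moves" is a list of rows, each an object with "dp": the shift along the tool's x, y, z as a fraction of full scale, a list of three; "delta_rot": the turn, a rotation vector about the tool's x, y, z as a fraction of full scale, a list of three; "hand": the closure, from -1 (fully open) to 1 (shut). A call has 1 to 10 rows; each row shifts and turns the commanded pose from where the row before left it, along the tool's axes as they then stand; what a row does not reach is not made up. Full scale, the value 1, is 8 cm for a shift and 4 degrees for a turn. A row lasts 1/12 s, in which the tool goes at most 41.7 mm and 7.16 degrees, less where a joint would pass 70% of its speed; a pose out of reach is approached as far as the arm can. A call with a number of a shift or a turn outside -1 to 1 is refused whole. A call with a gripper value outside its range is refused whole. The fingers move at their own pace and stop on an object; "grip_force" is the grip in N (left out, the last holds). Time passes only in rows, so rows that do not move let the fingers close. It gives the time, the measured TCP pose, the force and the opening at its end, in the units of the state.
- read_state(): the state, without advancing time (a new reading comes with each control period).
- snapshot(name): name is "side" or "top" or "wrist"; returns the picture (480x640x3 uint8, red, green, blue); there is no depth.
- camera_params(name): a dict with "fx", "fy", "cx", "cy" (pixels), "rvec" (rotation vector, rad) and "tvec" (3), from world to camera coordinates, as OpenCV has them; the wrist camera has in their place "T_tool_cam" (4x4, takes a point from camera to tool coordinates, whose origin is the TCP and whose axes are the tool frame's). Camera axes: x right, y down, z forward; pixel columns grow to the right and rows downward; lengths in m; the calibration is good to about 2 mm. A picture is of the moment at which its call begins: read the wrist's pose just before it. camera_params takes no time and is no camera call.
- finish_job(): hands the job in, once; it reports no verdict.
The state is a dict: "time": time; "qpos": joint angles; "joint_velocities": joint speeds; "tau": joint torques, N m; "tool_pos": TCP position; "tool_rot": TCP orientation; "contact_force": force on the tool from outside, world axes, zero at the start; "torque": the same for the moment, N m; "grip_width": finger opening in m.
Only numpy, scipy, OpenCV 4.12 (cv2) and the standard library are available. Lean on these libraries where they do the work, as an engineer would, in place of code of your own. Each camera call takes 0.05 s, during which the arm holds its last target. There are 200 camera calls.

## Working session

There is one attempt and no reset: what is moved stays moved. The work goes in short steps, Python scripts to look and compute and a tool call to move; the robot and the scene stay as the last step left them, time stands still between calls to the robot, and variables do not carry over. Pictures are saved under pics/ and viewed, about 8 in all and at most 12, crops included, and the job is handed in when it is done.

Besides the shell and the picture viewer there is one more tool, called after "Emit:" as name(argument=value, ...), one argument or row to a line, values as JSON. jog_arm: Moves the arm, as the interface text tells. Its arguments: {"type":"object","properties":{"moves":{"type":"array"},"grip_force":{"type":"number"}},"required":["moves"]}

```bash
mkdir -p pics; ls; python3 - <<'E'
from bench import *
import cv2
s=read_state(); print(s)
for n in ("side","top"):
    print(n,camera_params(n)); cv2.imwrite(f"pics/{n}0.png",snapshot(n)[:,:,::-1])
print(camera_params("wrist"))
E
```

```text
pics
{'time': 0.0, 'qpos': array([-1.18536341e+00,  3.53632695e-01,  1.63414663e+00,  1.87620532e-05,
        1.15517942e+00, -2.39758866e-03]), 'joint_velocities': array([-2.03984667e-03, -4.70009362e-04,  2.12099064e-04,  3.15152029e-05,
       -1.25465337e-04,  1.48766120e-03]), 'tau': array([ 5.71703749e-04, -5.93847156e+01, -3.34223807e+01,  6.99410099e-02,
        2.32009630e-02, -1.25143970e-04]), 'tool_pos': array([ 0.23619227, -0.57814174,  0.23286797]), 'tool_rot': array([[ 3.78173575e-01, -4.97690954e-04,  9.25734573e-01],
       [-9.25733699e-01,  1.27232314e-03,  3.78173901e-01],
       [-1.36604725e-03, -9.99999067e-01,  2.04297016e-05]]), 'contact_force': array([-0.38165412, -0.17422173, -0.17559178]), 'torque': array([-0.02496929,  0.04716479, -0.00569721]), 'grip_width': 0.09201456784124244}
side {'fx': 436.26601763287476, 'fy': 436.26601763287476, 'cx': 319.3935155457699, 'cy': 249.87875264642898, 'rvec': array([ 2.02424508, -0.30379733,  0.1905135 ]), 'tvec': array([-0.56461874,  0.16056131,  0.72729101])}
top {'fx': 468.0802295077428, 'fy': 468.0802295077428, 'cx': 322.44359962268976, 'cy': 244.93037479016203, 'rvec': array([ 2.19643189, -2.14283714,  0.13260388]), 'tvec': array([0.00574369, 0.5878131 , 1.05404984])}
{'fx': 410.3419137351264, 'fy': 410.3419137351264, 'cx': 314.18577343972055, 'cy': 239.6014943883652, 'T_tool_cam': array([[ 9.99998325e-01, -1.33992832e-03,  1.24713462e-03,
        -7.73091604e-04],
       [-1.52732773e-03, -2.35225796e-01,  9.71939552e-01,
        -1.51507207e-01],
       [-1.00897110e-03, -9.71939828e-01, -2.35227449e-01,
         6.58422464e-02],
       [ 0.00000000e+00,  0.00000000e+00,  0.00000000e+00,
         1.00000000e+00]])}
```

View pics/side0.png

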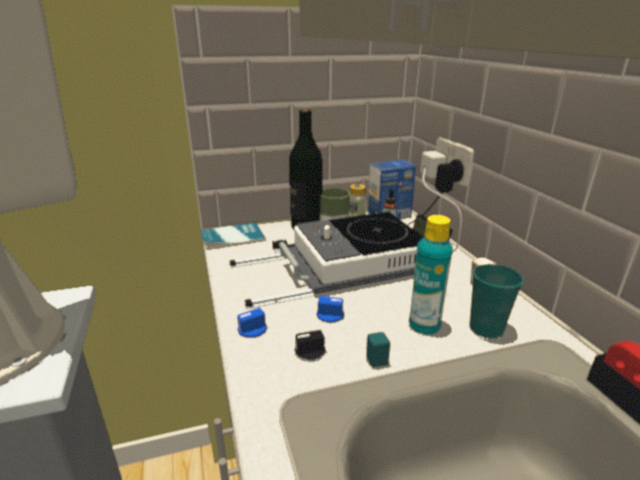

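View pics/top0.png

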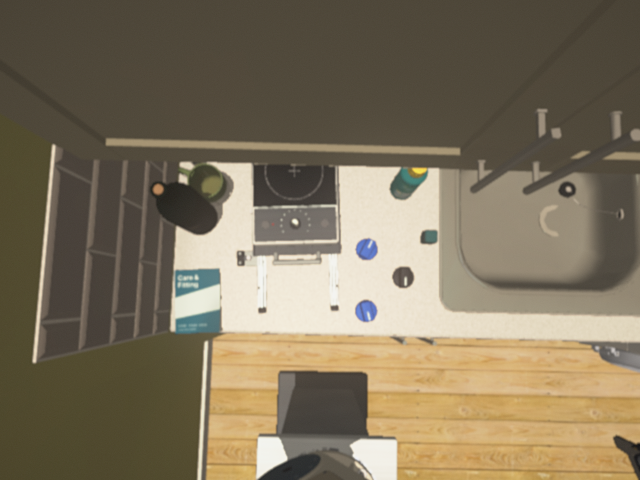

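The side and top views show the hob (top view ~295,220), its pull bar at ~(297,261), the spindle at ~(295,223) and the scourer at (430,237). Three things are shaped like the knob: black at (403,277), blue at (367,249) and blue at (367,311). The black one is meant, and I'll confirm it in an enlarged crop.

```bash
cat > h.py <<'E'
from bench import *
import cv2, numpy as np
def cam(n,s=None):
    p=camera_params(n); K=np.array([[p['fx'],0,p['cx']],[0,p['fy'],p['cy']],[0,0,1]])
    if n!='wrist':
        R=cv2.Rodrigues(p['rvec'])[0]; return K,R.T,-R.T@p['tvec']
    s=s or read_state(); T=p['T_tool_cam']; R=s['tool_rot']
    return K,R@T[:3,:3],s['tool_pos']+R@T[:3,3]
def ray(c,u,v,z):
    K,R,o=c; d=R@np.linalg.solve(K,[u,v,1]); return o+d*(z-o[2])/d[2]
def proj(c,P):
    K,R,o=c; q=K@(R.T@(np.array(P)-o)); return q[:2]/q[2]
def shot(n,f=None):
    s=read_state(); im=snapshot(n)[:,:,::-1].copy()
    if f: cv2.imwrite(f'pics/{f}.png',im)
    return im,cam(n,s)
def comps(mask,amin=10):
    n,l,st,ce=cv2.connectedComponentsWithStats(mask.astype(np.uint8))
    return [(st[i].tolist(),ce[i].round(1).tolist()) for i in range(1,n) if st[i][4]>=amin],l
E
python3 - <<'E'
from h import *
c=cam('top'); im=cv2.imread('pics/top0.png')
for n,u,v,z in (('bar',297.5,260,.05),('spindle',295,223,.102),('knobblack',403,277,.025),('scourer',430,237,.04),('blue1',367,249,.03),('blue2',367,311,.03),('railL',262,310,0),('railR',334,306,0),('hobL',252,246,.076),('hobR',340,248,.076)): print(n,ray(c,u,v,z).round(3))
a=cv2.resize(im[200:330,235:445],None,fx=3.8,fy=3.8,interpolation=cv2.INTER_CUBIC); cv2.imwrite('pics/c0.png',a)
E
```

```text
bar [0.55  0.076 0.05 ]
spindle [0.626 0.082 0.102]
knobblack [ 0.518 -0.169  0.025]
scourer [ 0.611 -0.228  0.04 ]
blue1 [ 0.581 -0.084  0.03 ]
blue2 [ 0.438 -0.086  0.03 ]
railL [0.434 0.158 0.   ]
railR [ 0.447 -0.011  0.   ]
hobL [0.576 0.177 0.076]
hobR [ 0.577 -0.019  0.076]
```

View pics/c0.png

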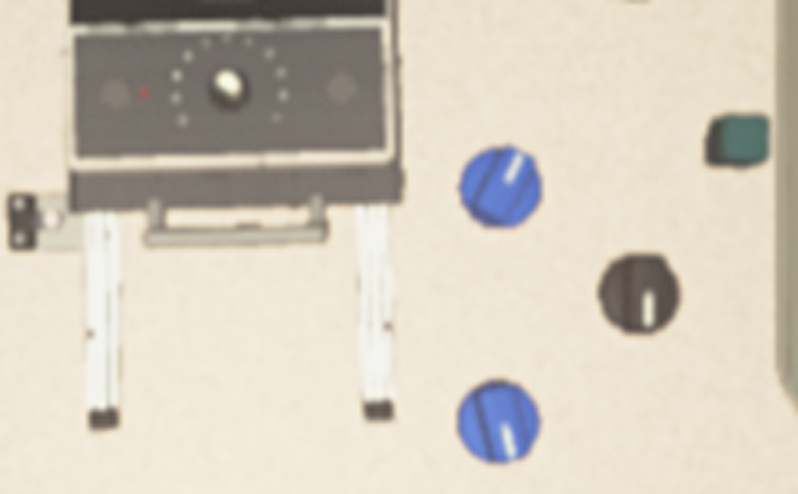

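Crop: the black knob, at full-image (403.4,277), has its white pointer line towards the robot. Both blue ones are decoys by colour. The bar is at ~(297,262). I'll write a small planner and fly first to above the knob.

```bash
cat >> h.py <<'E'
def plan(target,yaw,n=10):
    """rows (tool axes, scale units) from present pose to target, tool x at azimuth yaw (deg), tool down"""
    s=read_state(); R=s['tool_rot'].copy(); p=s['tool_pos']
    y0=np.degrees(np.arctan2(R[1,0],R[0,0])); dy=(yaw-y0+180)%360-180; d=(np.array(target)-p)/n
    print('pos',p.round(4),'yaw',y0.round(2),'turn',round(dy,2),'tilt',R[2].round(3),'maxstep',np.linalg.norm(d).round(4))
    for i in range(n):
        print((R.T@d/.08).round(3).tolist(),[0,round(-dy/n/4,3),0])
        R=cv2.Rodrigues(np.array([0,0,np.radians(dy/n)]))[0]@R
E
python3 - <<'E'
from h import *
c=cam('top'); print(c[2])
for z in (.35,.5): print(ray(c,300,150,z))
for u,v in ((273.9,263.2),(320.5,261.6)): print(ray(c,u,v,.05))
plan([.46,-.17,.24],-28,12)
E
```

```text
[0.4673363  0.03115786 1.11229685]
[0.71117953 0.06489624 0.35      ]
[0.66319759 0.05825742 0.5       ]
[0.54101349 0.12963861 0.05      ]
[0.54729374 0.02394115 0.05      ]
pos [ 0.2362 -0.5782  0.2329] yaw -67.78 turn 39.78 tilt [-0.001 -1.    -0.   ] maxstep 0.0388
[-0.305, -0.007, 0.377] [0, np.float64(-0.829), 0]
[-0.283, -0.007, 0.394] [0, np.float64(-0.829), 0]
[-0.26, -0.007, 0.409] [0, np.float64(-0.829), 0]
[-0.236, -0.007, 0.424] [0, np.float64(-0.829), 0]
[-0.211, -0.007, 0.437] [0, np.float64(-0.829), 0]
[-0.185, -0.007, 0.448] [0, np.float64(-0.829), 0]
[-0.159, -0.007, 0.458] [0, np.float64(-0.829), 0]
[-0.132, -0.007, 0.467] [0, np.float64(-0.829), 0]
[-0.105, -0.007, 0.473] [0, np.float64(-0.829), 0]
[-0.078, -0.007, 0.479] [0, np.float64(-0.829), 0]
[-0.05, -0.007, 0.482] [0, np.float64(-0.829), 0]
[-0.022, -0.007, 0.484] [0, np.float64(-0.829), 0]
```

Emit:
jog_arm(
  moves=[
    {"dp": [-0.305,-0.007,0.377],"delta_rot": [0,-0.83,0],"hand": -1},
    {"dp": [-0.283,-0.007,0.394],"delta_rot": [0,-0.83,0],"hand": -1},
    {"dp": [-0.26,-0.007,0.41],"delta_rot": [0,-0.83,0],"hand": -1},
    {"dp": [-0.236,-0.007,0.424],"delta_rot": [0,-0.83,0],"hand": -1},
    {"dp": [-0.21,-0.007,0.437],"delta_rot": [0,-0.83,0],"hand": -1},
    {"dp": [-0.185,-0.007,0.448],"delta_rot": [0,-0.83,0],"hand": -1},
    {"dp": [-0.16,-0.007,0.458],"delta_rot": [0,-0.83,0],"hand": -1},
    {"dp": [-0.13,-0.007,0.467],"delta_rot": [0,-0.83,0],"hand": -1},
    {"dp": [-0.105,-0.007,0.473],"delta_rot": [0,-0.83,0],"hand": -1},
    {"dp": [-0.08,-0.007,0.479],"delta_rot": [0,-0.83,0],"hand": -1},
  ],
)

```text
time: 0.93
tool_pos: [0.4233, -0.2365, 0.2391]
tool_rot: [[0.825, -0.0, 0.565], [-0.565, 0.0, 0.825], [-0.0, -1.0, -0.0]]
contact_force: [1.9, -0.6, -0.5]
grip_width: 0.0919
```

```bash
python3 - <<'E'
from h import *
im,c=shot('wrist','w1')
hsv=cv2.cvtColor(im,cv2.COLOR_BGR2HSV)
print(proj(c,[.518,-.169,.03]),read_state()['time'])
for q in comps(hsv[:,:,2]<70,300)[0]: print(q, ray(c,*q[1],.02).round(4))
plan([.52,.075,.2],3.4,10)
E
```

```text
[362.49624779  86.48743419] 0.9833
([468, 54, 40, 50, 759], [483.2, 83.7]) [ 0.6055 -0.2249  0.02  ]
([336, 60, 59, 60, 2290], [366.4, 88.6]) [ 0.5214 -0.172   0.02  ]
([0, 94, 232, 186, 26913], [99.1, 183.2]) [ 0.2798 -0.1035  0.02  ]
([0, 273, 640, 207, 66275], [327.9, 400.6]) [ 0.3249 -0.4043  0.02  ]
pos [ 0.4258 -0.2316  0.2392] yaw -34.1 turn 37.5 tilt [-0.001 -1.     0.003] maxstep 0.0323
[-0.117, 0.05, 0.383] [0, np.float64(-0.937), 0]
[-0.092, 0.05, 0.39] [0, np.float64(-0.937), 0]
[-0.066, 0.05, 0.395] [0, np.float64(-0.937), 0]
[-0.04, 0.05, 0.399] [0, np.float64(-0.937), 0]
[-0.014, 0.05, 0.401] [0, np.float64(-0.937), 0]
[0.012, 0.05, 0.401] [0, np.float64(-0.937), 0]
[0.038, 0.05, 0.399] [0, np.float64(-0.937), 0]
[0.064, 0.05, 0.396] [0, np.float64(-0.937), 0]
[0.09, 0.05, 0.391] [0, np.float64(-0.937), 0]
[0.115, 0.05, 0.384] [0, np.float64(-0.937), 0]
```

View pics/w1.png

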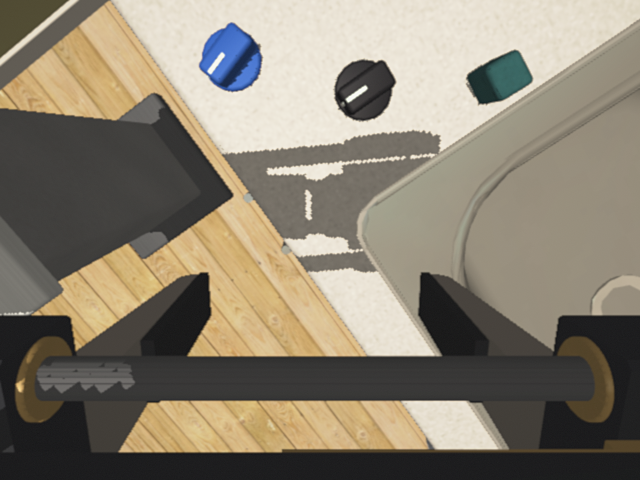

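Wrist view: the black knob is at (365,88), matching the top-view position to ~4 mm, with the scourer at (500,76). Going on to the bar.

Emit:
jog_arm(
  moves=[
    {"dp": [-0.1,0.05,0.34],"delta_rot": [0,-0.94,0],"hand": -1},
    {"dp": [-0.07,0.05,0.34],"delta_rot": [0,-0.94,0],"hand": -1},
    {"dp": [-0.05,0.05,0.34],"delta_rot": [0,-0.94,0],"hand": -0.6},
    {"dp": [-0.02,0.05,0.34],"delta_rot": [0,-0.94,0],"hand": -0.3},
    {"dp": [0.01,0.05,0.34],"delta_rot": [0,-0.94,0],"hand": 0},
    {"dp": [0.03,0.05,0.34],"delta_rot": [0,-0.94,0],"hand": 0.3},
    {"dp": [0.06,0.05,0.34],"delta_rot": [0,-0.94,0],"hand": 0.35},
    {"dp": [0.08,0.05,0.34],"delta_rot": [0,-0.94,0],"hand": 0.35},
    {"dp": [0.1,0.05,0.34],"delta_rot": [0,-0.94,0],"hand": 0.35},
    {"dp": [0.12,0.05,0.34],"delta_rot": [0,-0.94,0],"hand": 0.35},
  ],
)

```text
time: 1.82
tool_pos: [0.5193, 0.0238, 0.1988]
tool_rot: [[0.998, -0.0, -0.056], [0.056, -0.0, 0.998], [-0.0, -1.0, -0.0]]
contact_force: [0.5, -0.9, 0.5]
grip_width: 0.0404
```

```bash
python3 - <<'E'
from h import *
im,c=shot('wrist','w2')
s=read_state();print(s['time'],s['tool_pos'],s['grip_width'],s['contact_force'])
print(proj(c,[.546,.077,.05]),proj(c,[.628,.082,.102]))
E
```

```text
1.8667 [0.52079375 0.02741338 0.19828995] 0.036427864302766816 [ 0.58366489  2.73338329 -0.20122592]
[355.39401046 160.83224918] [501.73052275 164.32889753]
```

View pics/w2.png

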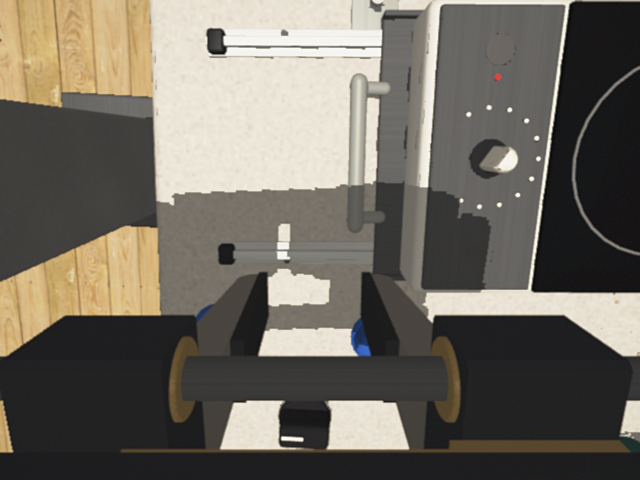

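The wrist view shows the bar from (358,78) to (355,228) and the spindle tip at ~(508,159).

```bash
python3 - <<'E'
from h import *
s=read_state(); c=cam('wrist',s)
# pose at w2 time
s['tool_pos']=np.array([.5208,.0274,.1983]); c=cam('wrist',s)
a,b=ray(c,358,79,.05),ray(c,355.5,226,.05); m=(a+b)/2
print(a,b,m,np.linalg.norm(a-b),ray(c,508,159,.102))
y=np.degrees(np.arctan2(-(a-b)[0],(a-b)[1]));print(y)
plan([m[0],m[1],.12],y,5)
E
```

```text
[0.54447173 0.13629059 0.05      ] [0.55136348 0.03344618 0.05      ] [0.54791761 0.08486838 0.05      ] 0.10307506635741023 [0.63233572 0.08969599 0.102     ]
3.83373893199437
pos [0.5208 0.0274 0.1983] yaw 3.5 turn 0.34 tilt [ 0.001 -1.     0.002] maxstep 0.0202
[0.076, 0.196, 0.139] [0, np.float64(-0.017), 0]
[0.077, 0.196, 0.139] [0, np.float64(-0.017), 0]
[0.077, 0.196, 0.139] [0, np.float64(-0.017), 0]
[0.077, 0.196, 0.139] [0, np.float64(-0.017), 0]
[0.077, 0.196, 0.138] [0, np.float64(-0.017), 0]
```

Emit:
jog_arm(
  moves=[
    {"dp": [0.095,0.19,0.17],"delta_rot": [0,-0.02,0],"hand": 0.38},
    {"dp": [0.095,0.19,0.17],"delta_rot": [0,-0.02,0],"hand": 0.38},
    {"dp": [0.095,0.19,0.17],"delta_rot": [0,-0.02,0],"hand": 0.38},
    {"dp": [0.095,0.19,0.17],"delta_rot": [0,-0.02,0],"hand": 0.38},
    {"dp": [0,0.1,0],"delta_rot": [0,0,0],"hand": 0.38},
    {"dp": [0,0,0],"delta_rot": [0,0,0],"hand": 0.38},
  ],
)

```text
time: 2.37
tool_pos: [0.5452, 0.0785, 0.1284]
tool_rot: [[0.998, -0.004, -0.059], [0.059, -0.001, 0.998], [-0.004, -1.0, -0.0]]
contact_force: [-0.6, 0.3, -0.0]
grip_width: 0.0284
```

```bash
python3 - <<'E'
from h import *
plan([.5475,.083,.05],3.8,5); s=read_state(); print(s['grip_width'],s['contact_force'])
E
```

```text
pos [0.5452 0.0785 0.1284] yaw 3.4 turn 0.4 tilt [-0.004 -1.    -0.   ] maxstep 0.0157
[0.007, 0.196, 0.011] [0, np.float64(-0.02), 0]
[0.007, 0.196, 0.011] [0, np.float64(-0.02), 0]
[0.007, 0.196, 0.011] [0, np.float64(-0.02), 0]
[0.007, 0.196, 0.011] [0, np.float64(-0.02), 0]
[0.007, 0.196, 0.011] [0, np.float64(-0.02), 0]
0.028376055405150268 [-0.60263158  0.26877217 -0.02728275]
```

Emit:
jog_arm(
  moves=[
    {"dp": [0.007,0.15,0.01],"delta_rot": [0,-0.02,0],"hand": 0.38},
    {"dp": [0.007,0.15,0.01],"delta_rot": [0,-0.02,0],"hand": 0.38},
    {"dp": [0.007,0.15,0.01],"delta_rot": [0,-0.02,0],"hand": 0.38},
    {"dp": [0.007,0.15,0.01],"delta_rot": [0,-0.02,0],"hand": 0.38},
    {"dp": [0.007,0.15,0.01],"delta_rot": [0,-0.02,0],"hand": 0.38},
    {"dp": [0,0.15,0],"delta_rot": [0,0,0],"hand": 0.38},
    {"dp": [0,0.06,0],"delta_rot": [0,0,0],"hand": 0.38},
    {"dp": [0,0,0],"delta_rot": [0,0,0],"hand": 0.38},
  ],
)

```text
time: 3.03
tool_pos: [0.5481, 0.0825, 0.0519]
tool_rot: [[0.998, -0.003, -0.065], [0.065, -0.0, 0.998], [-0.003, -1.0, -0.0]]
contact_force: [-0.6, -1.0, -0.2]
grip_width: 0.0282
```

Emit:
jog_arm(
  moves=[
    {"dp": [0,0,0],"delta_rot": [0,0,0],"hand": 1},
    {"dp": [0,0,0],"delta_rot": [0,0,0],"hand": 1},
    {"dp": [0,0,0],"delta_rot": [0,0,0],"hand": 1},
    {"dp": [0,0,0],"delta_rot": [0,0,0],"hand": 1},
    {"dp": [0,0,0],"delta_rot": [0,0,0],"hand": 1},
  ],
  grip_force=30,
)

```text
time: 3.45
tool_pos: [0.549, 0.0826, 0.0539]
tool_rot: [[0.998, -0.0, -0.065], [0.065, 0.0, 0.998], [-0.0, -1.0, 0.0]]
contact_force: [-1.8, -0.1, 0.2]
grip_width: 0.011
```

Bar gripped. Pulling straight along −tool x.

Emit:
jog_arm(
  moves=[
    {"dp": [-0.08,0,0],"delta_rot": [0,0,0],"hand": 1},
    {"dp": [-0.15,0,0],"delta_rot": [0,0,0],"hand": 1},
    {"dp": [-0.15,0,0],"delta_rot": [0,0,0],"hand": 1},
    {"dp": [-0.15,0,0],"delta_rot": [0,0,0],"hand": 1},
    {"dp": [-0.15,0,0],"delta_rot": [0,0,0],"hand": 1},
    {"dp": [-0.15,0,0],"delta_rot": [0,0,0],"hand": 1},
    {"dp": [-0.12,0,0],"delta_rot": [0,0,0],"hand": 1},
    {"dp": [-0.12,0,0],"delta_rot": [0,0,0],"hand": 1},
    {"dp": [-0.1,0,0],"delta_rot": [0,0,0],"hand": 1},
    {"dp": [-0.05,0,0],"delta_rot": [0,0,0],"hand": 1},
  ],
  grip_force=40,
)

```text
time: 4.28
tool_pos: [0.4514, 0.0774, 0.0539]
tool_rot: [[0.998, 0.001, -0.064], [0.064, 0.002, 0.998], [0.002, -1.0, 0.002]]
contact_force: [1.9, 9.1, -6.9]
grip_width: 0.0107
```

Emit:
jog_arm(
  moves=[
    {"dp": [0,0,0],"delta_rot": [0,0,0],"hand": 1},
    {"dp": [0,0,0],"delta_rot": [0,0,0],"hand": 1},
  ],
)

```text
time: 4.45
tool_pos: [0.4511, 0.0774, 0.0539]
tool_rot: [[0.998, 0.0, -0.064], [0.064, 0.002, 0.998], [0.0, -1.0, 0.002]]
contact_force: [-2.5, 9.1, -2.6]
grip_width: 0.0106
```

Emit:
jog_arm(
  moves=[
    {"dp": [-0.06,0,0.015],"delta_rot": [0,0,0],"hand": 1},
    {"dp": [-0.06,0,0.005],"delta_rot": [0,0,0],"hand": 1},
    {"dp": [-0.06,0,0],"delta_rot": [0,0,0],"hand": 1},
    {"dp": [-0.06,0,0],"delta_rot": [0,0,0],"hand": 1},
    {"dp": [-0.06,0,0],"delta_rot": [0,0,0],"hand": 1},
  ],
)

```text
time: 4.87
tool_pos: [0.4285, 0.0763, 0.0539]
tool_rot: [[0.998, 0.003, -0.065], [0.065, 0.0, 0.998], [0.003, -1.0, 0.0]]
contact_force: [3.5, -0.2, -3.4]
grip_width: 0.0105
```

Emit:
jog_arm(
  moves=[
    {"dp": [-0.03,0,0],"delta_rot": [0,0,0],"hand": 1},
    {"dp": [-0.03,0,0],"delta_rot": [0,0,0],"hand": 1},
  ],
)

```text
time: 5.03
tool_pos: [0.428, 0.0764, 0.0541]
tool_rot: [[0.998, 0.011, -0.066], [0.066, 0.001, 0.998], [0.011, -1.0, 0.0]]
contact_force: [26.5, -3.2, -38.4]
grip_width: 0.011
```

Emit:
jog_arm(
  moves=[
    {"dp": [-0.02,0,0],"delta_rot": [0,0,0],"hand": 1},
    {"dp": [0,0,0],"delta_rot": [0,0,0],"hand": 1},
  ],
)

```text
time: 5.2
tool_pos: [0.4279, 0.0764, 0.0541]
tool_rot: [[0.998, 0.014, -0.066], [0.066, 0.001, 0.998], [0.014, -1.0, 0.0]]
contact_force: [26.2, -3.5, -35.9]
grip_width: 0.0109
```

The force rises to 26 N without movement, which is well above the catch's 14 N or so, so this looks like the hard stop. I'll ease off, then test the catch with a gentle push back.

Emit:
jog_arm(
  moves=[
    {"dp": [0.04,0,0],"delta_rot": [0,0,0],"hand": 1},
    {"dp": [0.04,0,0],"delta_rot": [0,0,0],"hand": 1},
    {"dp": [0,0,0],"delta_rot": [0,0,0],"hand": 1},
  ],
)

```text
time: 5.45
tool_pos: [0.4282, 0.0763, 0.0538]
tool_rot: [[0.998, 0.001, -0.065], [0.065, 0.0, 0.998], [0.001, -1.0, 0.0]]
contact_force: [2.2, -1.3, -1.9]
grip_width: 0.0107
```

Emit:
jog_arm(
  moves=[
    {"dp": [0.025,0,0],"delta_rot": [0,0,0],"hand": 1},
    {"dp": [0,0,0],"delta_rot": [0,0,0],"hand": 1},
  ],
)

```text
time: 5.62
tool_pos: [0.4292, 0.0764, 0.0538]
tool_rot: [[0.998, -0.001, -0.065], [0.065, -0.0, 0.998], [-0.001, -1.0, -0.0]]
contact_force: [-0.2, -1.0, 4.5]
grip_width: 0.0106
```

```bash
python3 - <<'E'
from h import *
im,c=shot('top','t2'); print(c[2][:2])
for p in ([.4245,.0763,.05],[.508,.0815,.102],[.43,.158,0]): print(proj(c,p))
s=read_state(); print(s['tool_pos'],s['contact_force'])
cv2.imwrite('pics/c2.png',cv2.resize(im[200:340,235:445],None,fx=3.8,fy=3.8,interpolation=cv2.INTER_CUBIC))
E
```

```text
[0.4673363  0.03115786]
[295.84078573 315.59553719]
[293.54381721 277.32633084]
[262.06988843 311.56055091]
[0.42919846 0.07638838 0.0537989 ] [-1.12266555 -1.81857812  4.91340087]
```

Emit:
jog_arm(
  moves=[
    {"dp": [0.025,0,0],"delta_rot": [0,0,0],"hand": 1},
    {"dp": [0.015,0,0],"delta_rot": [0,0,0],"hand": 1},
    {"dp": [0,0,0],"delta_rot": [0,0,0],"hand": 1},
  ],
)

```text
time: 5.92
tool_pos: [0.4326, 0.0766, 0.0538]
tool_rot: [[0.998, -0.0, -0.065], [0.065, -0.0, 0.998], [-0.0, -1.0, -0.0]]
contact_force: [-0.8, -2.7, 5.1]
grip_width: 0.0105
```

Emit:
jog_arm(
  moves=[
    {"dp": [0.025,0,0],"delta_rot": [0,0,0],"hand": 1},
    {"dp": [0.025,0,0],"delta_rot": [0,0,0],"hand": 1},
    {"dp": [0,0,0],"delta_rot": [0,0,0],"hand": 1},
  ],
)

```text
time: 6.17
tool_pos: [0.4347, 0.0767, 0.0537]
tool_rot: [[0.998, -0.004, -0.065], [0.065, -0.001, 0.998], [-0.004, -1.0, -0.0]]
contact_force: [-7.6, -2.6, 14.0]
grip_width: 0.011
```

```bash
python3 - <<'E'
from h import *
im,c=shot('side'); b=cv2.imread('pics/side0.png')
a=np.hstack([b[190:330,190:440],im[190:330,190:440]])
cv2.imwrite('pics/c2.png',cv2.resize(a,None,fx=1.6,fy=1.6,interpolation=cv2.INTER_CUBIC))
E
```

```text
(no output)
```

View pics/c2.png

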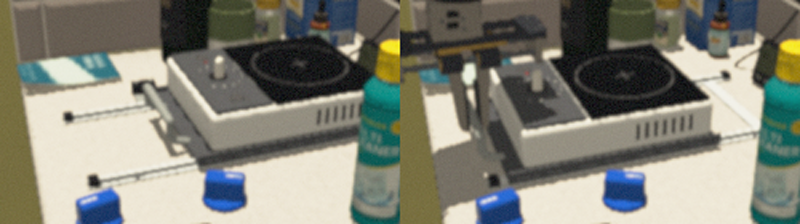

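The side view (left before, right now) shows the hob pulled forward almost to the rail ends. The push-back met the catch (7.6 N, stopped), so it is latched. I'll seat it against the stop again, let go and rise.

Emit:
jog_arm(
  moves=[
    {"dp": [-0.05,0,0],"delta_rot": [0,0,0],"hand": 1},
    {"dp": [-0.05,0,0],"delta_rot": [0,0,0],"hand": 1},
    {"dp": [-0.06,0,0],"delta_rot": [0,0,0],"hand": 1},
    {"dp": [0,0,0],"delta_rot": [0,0,0],"hand": 1},
  ],
)

```text
time: 6.55
tool_pos: [0.428, 0.0764, 0.054]
tool_rot: [[0.998, 0.009, -0.066], [0.066, 0.001, 0.998], [0.009, -1.0, 0.0]]
contact_force: [15.3, -3.3, -16.9]
grip_width: 0.0104
```

Emit:
jog_arm(
  moves=[
    {"dp": [0.02,0,0],"delta_rot": [0,0,0],"hand": 1},
    {"dp": [0,0,0],"delta_rot": [0,0,0],"hand": 0.38},
    {"dp": [0,0,0],"delta_rot": [0,0,0],"hand": 0.38},
    {"dp": [0,0,0],"delta_rot": [0,0,0],"hand": 0.38},
    {"dp": [0,0,0],"delta_rot": [0,0,0],"hand": 0.38},
  ],
)

```text
time: 6.97
tool_pos: [0.4249, 0.0762, 0.0534]
tool_rot: [[0.998, -0.001, -0.065], [0.065, -0.0, 0.998], [-0.001, -1.0, 0.0]]
contact_force: [0.1, 0.0, -0.4]
grip_width: 0.0282
```

Emit:
jog_arm(
  moves=[
    {"dp": [0,-0.15,0],"delta_rot": [0,0,0],"hand": 0.38},
    {"dp": [0,-0.3,0],"delta_rot": [0,0,0],"hand": 0.38},
    {"dp": [0,-0.4,0],"delta_rot": [0,0,0],"hand": 0.38},
    {"dp": [0,-0.4,0],"delta_rot": [0,0,0],"hand": 0.38},
    {"dp": [0,-0.4,-0.2],"delta_rot": [0,0,0],"hand": 0.38},
    {"dp": [0.2,-0.3,-0.4],"delta_rot": [0,0,0],"hand": 0.38},
    {"dp": [0.4,-0.2,-0.4],"delta_rot": [0,0,0],"hand": 0.38},
    {"dp": [0.3,0,0],"delta_rot": [0,0,0],"hand": 0.38},
    {"dp": [0,0,0],"delta_rot": [0,0,0],"hand": 0.38},
    {"dp": [0,0,0],"delta_rot": [0,0,0],"hand": 0.38},
  ],
)

```text
time: 7.8
tool_pos: [0.4977, 0.0059, 0.2223]
tool_rot: [[0.998, -0.001, -0.064], [0.064, 0.0, 0.998], [-0.001, -1.0, 0.0]]
contact_force: [-0.6, -0.5, 0.5]
grip_width: 0.0285
```

```bash
python3 - <<'E'
from h import *
im,c=shot('wrist','w3'); s=read_state(); print(s['tool_pos'],s['tool_rot'].round(3))
p=proj(c,[.5055,.082,.102]); print(p)
x,y=int(p[0])-75,max(0,int(p[1])-60); print(x,y)
cv2.imwrite('pics/c3.png',cv2.resize(im[y:y+120,x:x+150],None,fx=5,fy=5,interpolation=cv2.INTER_CUBIC))
E
```

```text
[0.49648745 0.00615378 0.22189683] [[ 0.998 -0.002 -0.065]
 [ 0.065  0.     0.998]
 [-0.002 -1.     0.   ]]
[334.18197142 125.16049409]
259 65
```

View pics/c3.png

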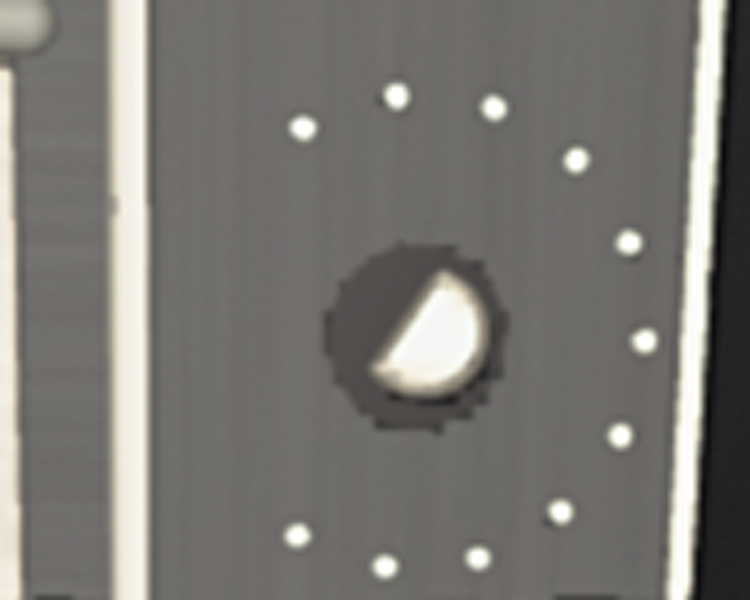

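The crop shows the white D clearly: the flat runs from crop (372,370) to (445,270) and faces up-left, which is front-left. Next I measure the D's centre and the flat's direction.

```bash
python3 - <<'E'
from h import *
s=read_state(); c=cam('wrist',s); im=cv2.imread('pics/w3.png')
g=cv2.cvtColor(im,cv2.COLOR_BGR2GRAY)[105:150,320:365]; g=cv2.resize(g,None,fx=8,fy=8,interpolation=cv2.INTER_CUBIC)
m=(g>170).astype(np.uint8); n,l,st,ce=cv2.connectedComponentsWithStats(m)
i=1+np.argmax(st[1:,4]); ct=max(cv2.findContours((l==i).astype(np.uint8),0,1)[0],key=len)[:,0]
px=(ct+.5)/8-.5+[320,105]
for z in (.099,.102):
    P=np.array([ray(c,u,v,z)[:2] for u,v in px])
    # rough flat: chord between two corners
    mid=P.mean(0); 
    best=max(((np.linalg.norm(P-(mid+0))[0]),))
    a=cv2.approxPolyDP(ct,12,True)[:,0]; k=np.argmax(np.linalg.norm(a-np.roll(a,-1,0),axis=1))
    A,B=[ray(c,*((q+.5)/8-.5+[320,105]),z)[:2] for q in (a[k],a[(k+1)%len(a)])]
    t=(B-A)/np.linalg.norm(B-A); nn=np.array([-t[1],t[0]]); 
    if (mid-A)@nn>0: nn=-nn
    d=(P-A)@nn; sarc=P[d<-.003]
    q=np.linalg.lstsq(np.c_[2*sarc,np.ones(len(sarc))],(sarc**2).sum(1),rcond=None)[0]; r=np.sqrt(q[2]+q[0]**2+q[1]**2)
    fl=P[(d>-.0012)&(abs((P-(A+B)/2)@t)<.004)]; f=cv2.fitLine(fl.astype(np.float32),cv2.DIST_L2,0,1e-6,1e-6).ravel(); tt=f[:2]; n2=np.array([-tt[1],tt[0]]); n2*=np.sign(n2@nn)
    print(z,'centre',q[:2].round(4),'r',r.round(4),'flatdist',((f[2:]-q[:2])@n2).round(4),'az',np.degrees(np.arctan2(n2[1],n2[0])).round(1),'len',np.linalg.norm(B-A).round(4))
print('plan to knob view'); plan([.50,-.235,.16],93,10)
E
```

```text
Traceback (most recent call last):
IndexError: invalid index to scalar variable.
```

```bash
cat > d.py <<'E'
from h import *
def dfit(c,px,z,rough):
    pass
E
rm d.py; python3 - <<'E'
from h import *
s=read_state(); c=cam('wrist',s); im=cv2.imread('pics/w3.png')
g=cv2.cvtColor(im,cv2.COLOR_BGR2GRAY)[105:150,320:365]; g=cv2.resize(g,None,fx=8,fy=8,interpolation=cv2.INTER_CUBIC)
n,l,st,ce=cv2.connectedComponentsWithStats((g>170).astype(np.uint8))
i=1+np.argmax(st[1:,4]); ct=max(cv2.findContours((l==i).astype(np.uint8),0,1)[0],key=len)[:,0]
w=lambda q,z: ray(c,*((q+.5)/8-.5+[320,105]),z)[:2]
a=cv2.approxPolyDP(ct,12,True)[:,0]; k=np.argmax(np.linalg.norm(a-np.roll(a,-1,0),axis=1))
for z in (.099,.102):
    P=np.array([w(q,z) for q in ct]); A,B=w(a[k],z),w(a[(k+1)%len(a)],z)
    t=(B-A)/np.linalg.norm(B-A); nn=np.array([-t[1],t[0]]); nn*=-np.sign((P.mean(0)-A)@nn)
    d=(P-A)@nn; S=P[d<-.003]
    q=np.linalg.lstsq(np.c_[2*S,np.ones(len(S))],(S**2).sum(1),rcond=None)[0]; r=np.sqrt(q[2]+q[0]**2+q[1]**2)
    f=cv2.fitLine(P[(d>-.0012)&(abs((P-(A+B)/2)@t)<.004)].astype(np.float32),cv2.DIST_L2,0,1e-6,1e-6).ravel(); n2=np.array([-f[1],f[0]]); n2*=np.sign(n2@nn)
    print(z,'centre',q[:2].round(4),'r',r.round(4),'flatdist',((f[2:]-q[:2])@n2).round(4),'az',np.degrees(np.arctan2(n2[1],n2[0])).round(1),'len',np.linalg.norm(B-A).round(4))
print(s['qpos'].round(2)); plan([.50,-.17,.17],93,20)
E
```

```text
0.099 centre [0.5103 0.0794] r 0.0073 flatdist 0.002 az 148.9 len 0.0142
0.102 centre [0.5101 0.0793] r 0.0072 flatdist 0.0019 az 148.9 len 0.0141
[ 0.01  0.17  1.91  0.    1.06 -0.06]
pos [0.4965 0.0062 0.2219] yaw 3.73 turn 89.27 tilt [-0.002 -1.     0.   ] maxstep 0.0092
[-0.005, 0.032, -0.11] [0, np.float64(-1.116), 0]
[-0.013, 0.032, -0.109] [0, np.float64(-1.116), 0]
[-0.022, 0.032, -0.108] [0, np.float64(-1.116), 0]
[-0.03, 0.032, -0.106] [0, np.float64(-1.116), 0]
[-0.038, 0.032, -0.103] [0, np.float64(-1.116), 0]
[-0.046, 0.033, -0.1] [0, np.float64(-1.116), 0]
[-0.054, 0.033, -0.096] [0, np.float64(-1.116), 0]
[-0.061, 0.033, -0.091] [0, np.float64(-1.116), 0]
[-0.068, 0.033, -0.086] [0, np.float64(-1.116), 0]
[-0.075, 0.033, -0.081] [0, np.float64(-1.116), 0]
[-0.081, 0.033, -0.075] [0, np.float64(-1.116), 0]
[-0.086, 0.033, -0.068] [0, np.float64(-1.116), 0]
[-0.091, 0.033, -0.061] [0, np.float64(-1.116), 0]
[-0.096, 0.033, -0.054] [0, np.float64(-1.116), 0]
[-0.1, 0.033, -0.046] [0, np.float64(-1.116), 0]
[-0.103, 0.033, -0.039] [0, np.float64(-1.116), 0]
[-0.106, 0.033, -0.03] [0, np.float64(-1.116), 0]
[-0.108, 0.033, -0.022] [0, np.float64(-1.116), 0]
[-0.109, 0.033, -0.014] [0, np.float64(-1.116), 0]
[-0.11, 0.033, -0.005] [0, np.float64(-1.116), 0]
```

Spindle centre is (0.510, 0.0795) and the flat faces azimuth 149°. This agrees with bar + 84 mm along the rails, which gives (0.511, 0.081). Now to the knob, turning the jaws 90°.

Emit:
jog_arm(
  moves=[
    {"dp": [-0.015,0,-0.22],"delta_rot": [0,-1,0],"hand": 0},
    {"dp": [-0.03,0,-0.22],"delta_rot": [0,-1,0],"hand": -0.2},
    {"dp": [-0.045,0,-0.215],"delta_rot": [0,-1,0],"hand": -0.3},
    {"dp": [-0.06,0,-0.21],"delta_rot": [0,-1,0],"hand": -0.3},
    {"dp": [-0.075,0,-0.207],"delta_rot": [0,-1,0],"hand": -0.3},
    {"dp": [-0.09,0,-0.2],"delta_rot": [0,-1,0],"hand": -0.3},
    {"dp": [-0.1,0,-0.194],"delta_rot": [0,-1,0],"hand": -0.3},
    {"dp": [-0.115,0,-0.187],"delta_rot": [0,-1,0],"hand": -0.3},
    {"dp": [-0.13,0,-0.18],"delta_rot": [0,-1,0],"hand": -0.3},
    {"dp": [-0.14,0,-0.17],"delta_rot": [0,-1,0],"hand": -0.3},
  ],
)

```text
time: 8.68
tool_pos: [0.4959, -0.1696, 0.2219]
tool_rot: [[0.719, -0.002, -0.695], [0.695, 0.001, 0.719], [-0.001, -1.0, 0.002]]
contact_force: [0.2, 0.8, -0.1]
grip_width: 0.0599
```

Emit:
jog_arm(
  moves=[
    {"dp": [0,0.04,0],"delta_rot": [0,-1,0],"hand": -0.3},
    {"dp": [0,0.04,0],"delta_rot": [0,-1,0],"hand": -0.3},
    {"dp": [0,0.04,0],"delta_rot": [0,-1,0],"hand": -0.3},
    {"dp": [0,0.04,0],"delta_rot": [0,-1,0],"hand": -0.3},
    {"dp": [0,0,0],"delta_rot": [0,-1,0],"hand": -0.3},
    {"dp": [0,0,0],"delta_rot": [0,-1,0],"hand": -0.3},
    {"dp": [0,0,0],"delta_rot": [0,-1,0],"hand": -0.3},
    {"dp": [0,0,0],"delta_rot": [0,-1,0],"hand": -0.3},
    {"dp": [0,0,0],"delta_rot": [0,-1,0],"hand": -0.3},
    {"dp": [0,0,0],"delta_rot": [0,-1,0],"hand": -0.3},
  ],
)

```text
time: 9.52
tool_pos: [0.4959, -0.1686, 0.2091]
tool_rot: [[0.104, -0.002, -0.995], [0.995, 0.001, 0.104], [0.001, -1.0, 0.002]]
contact_force: [0.1, 0.7, 0.6]
grip_width: 0.0597
```

Emit:
jog_arm(
  moves=[
    {"dp": [0,0,0],"delta_rot": [0,-1,0],"hand": -0.3},
    {"dp": [0,0,0],"delta_rot": [0,-1,0],"hand": -0.3},
    {"dp": [0,0,0],"delta_rot": [0,0,0],"hand": -0.3},
    {"dp": [0,0,0],"delta_rot": [0,0,0],"hand": -0.3},
  ],
)

```text
time: 9.85
tool_pos: [0.4965, -0.169, 0.2094]
tool_rot: [[-0.029, -0.002, -1.0], [1.0, 0.001, -0.029], [0.001, -1.0, 0.001]]
contact_force: [0.1, 0.2, -0.3]
grip_width: 0.06
```

```bash
python3 - <<'E'
from h import *
im,c=shot('wrist','w4'); s=read_state(); print(s['time'],s['tool_pos'],s['qpos'].round(2),s['grip_width'])
p=proj(c,[.519,-.17,.02]); print(p)
x,y=int(p[0])-100,max(0,int(p[1])-80); print(x,y)
cv2.imwrite('pics/c4.png',cv2.resize(im[y:y+160,x:x+200],None,fx=4,fy=4,interpolation=cv2.INTER_CUBIC))
plan([.52,-.17,.17],93,4)
E
```

```text
9.9 [ 0.49670912 -0.16923508  0.20948914] [-0.33  0.22  1.87  0.    1.05 -1.93] 0.05998939106929701
[311.93873325 246.40340488]
211 166
pos [ 0.4967 -0.1692  0.2095] yaw 91.64 turn 1.36 tilt [ 0.001 -1.     0.001] maxstep 0.0115
[-0.005, 0.123, -0.073] [0, np.float64(-0.085), 0]
[-0.005, 0.123, -0.073] [0, np.float64(-0.085), 0]
[-0.005, 0.123, -0.073] [0, np.float64(-0.085), 0]
[-0.006, 0.123, -0.073] [0, np.float64(-0.085), 0]
```

View pics/c4.png

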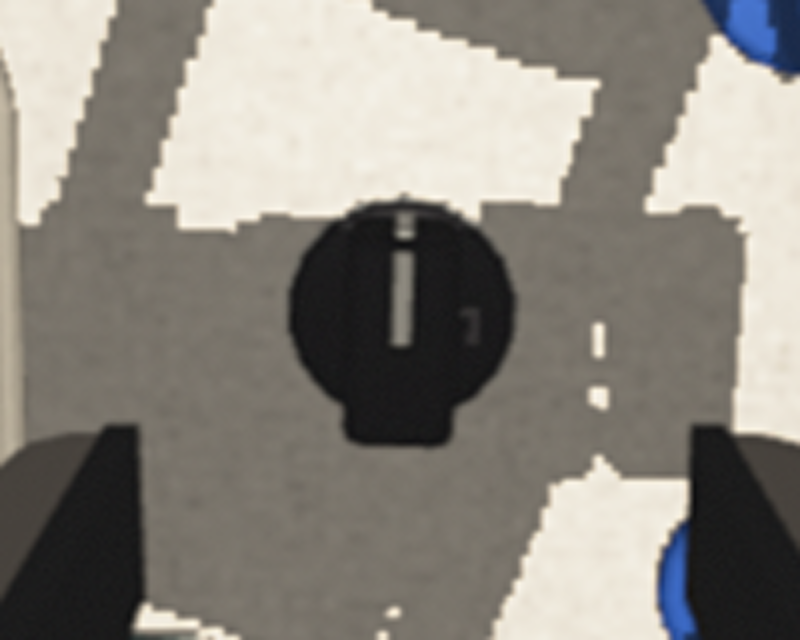

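The crop shows the black knob right below: skirt x 290–514, pointer line from crop (404,247) at the outer end to (401,346), bar sides at x≈345 and 460.

```bash
python3 - <<'E'
from h import *
s=read_state(); c=cam('wrist',s)
f=lambda u,v,z: ray(c,211+u/4,166+v/4,z)[:2]
o,i=f(404,247,.034),f(401,346,.034); L,R=f(290,310,.0075),f(514,310,.0075); e=f(399,443,.034)
print('ptr',o,i,'len',np.linalg.norm(o-i)); d=(o-i)/np.linalg.norm(o-i)
print('az ptr',np.degrees(np.arctan2(d[1],d[0])),'from pointer',o-.023*d,'skirt w',np.linalg.norm(L-R),(L+R)/2,'bar',o,e,np.linalg.norm(o-e),(o+e)/2)
d2=o-e; print(np.degrees(np.arctan2(d2[1],d2[0])))
E
```

```text
ptr [ 0.50006657 -0.17059407] [ 0.52095534 -0.1706628 ] len 0.020888879456161524
az ptr 179.8114699561374 from pointer [ 0.52306645 -0.17066975] skirt w 0.04973807003011166 [ 0.51992224 -0.17068385] bar [ 0.50006657 -0.17059407] [ 0.54201649 -0.17053541] 0.04194996418155109 [ 0.52104153 -0.17056474]
-179.91987911074335
```

Knob is at (0.5215, −0.1706), pointer azimuth ≈180°. Going down around its grip bar.

Emit:
jog_arm(
  moves=[
    {"dp": [-0.02,0.1,-0.16],"delta_rot": [0,0.41,0],"hand": -0.2},
    {"dp": [0,0.3,-0.15],"delta_rot": [0,0,0],"hand": -0.1},
    {"dp": [0,0.4,0],"delta_rot": [0,0,0],"hand": -0.1},
    {"dp": [0,0.4,0],"delta_rot": [0,0,0],"hand": -0.1},
    {"dp": [0,0.3,0],"delta_rot": [0,0,0],"hand": -0.1},
    {"dp": [0,0.2,0],"delta_rot": [0,0,0],"hand": -0.1},
    {"dp": [0,0,0],"delta_rot": [0,0,0],"hand": -0.1},
    {"dp": [0,0,0],"delta_rot": [0,0,0],"hand": -0.1},
  ],
)

```text
time: 10.57
tool_pos: [0.5216, -0.1708, 0.0733]
tool_rot: [[-0.001, -0.002, -1.0], [1.0, 0.001, -0.001], [0.001, -1.0, 0.002]]
contact_force: [-0.0, -0.1, 0.2]
grip_width: 0.0505
```

```bash
python3 - <<'E'
from h import *
plan([.5215,-.1706,.030],90,5); s=read_state(); print(s['grip_width'],s['contact_force'])
E
```

```text
pos [ 0.5216 -0.1708  0.0733] yaw 90.04 turn -0.04 tilt [ 0.001 -1.     0.002] maxstep 0.0087
[0.0, 0.108, 0.0] [0, np.float64(0.002), 0]
[0.0, 0.108, 0.0] [0, np.float64(0.002), 0]
[0.0, 0.108, 0.0] [0, np.float64(0.002), 0]
[0.0, 0.108, 0.0] [0, np.float64(0.002), 0]
[0.0, 0.108, 0.0] [0, np.float64(0.002), 0]
0.05048935781694877 [-0.01769087 -0.09187243  0.20425814]
```

Emit:
jog_arm(
  moves=[
    {"dp": [0,0.11,0],"delta_rot": [0,0,0],"hand": -0.1},
    {"dp": [0,0.11,0],"delta_rot": [0,0,0],"hand": -0.1},
    {"dp": [0,0.11,0],"delta_rot": [0,0,0],"hand": -0.1},
    {"dp": [0,0.11,0],"delta_rot": [0,0,0],"hand": -0.1},
    {"dp": [0,0.09,0],"delta_rot": [0,0,0],"hand": -0.1},
    {"dp": [0,0,0],"delta_rot": [0,0,0],"hand": -0.1},
    {"dp": [0,0,0],"delta_rot": [0,0,0],"hand": -0.1},
  ],
  grip_force=35,
)

```text
time: 11.15
tool_pos: [0.522, -0.1711, 0.0309]
tool_rot: [[-0.002, -0.001, -1.0], [1.0, 0.0, -0.002], [0.0, -1.0, 0.001]]
contact_force: [-0.4, -1.0, 0.7]
grip_width: 0.0506
```

Emit:
jog_arm(
  moves=[
    {"dp": [0,0,0],"delta_rot": [0,0,0],"hand": 1},
    {"dp": [0,0,0],"delta_rot": [0,0,0],"hand": 1},
    {"dp": [0,0,0],"delta_rot": [0,0,0],"hand": 1},
    {"dp": [0,0,0],"delta_rot": [0,0,0],"hand": 1},
    {"dp": [0,0,0],"delta_rot": [0,0,0],"hand": 1},
  ],
)

```text
time: 11.57
tool_pos: [0.5226, -0.1713, 0.0318]
tool_rot: [[-0.002, 0.001, -1.0], [1.0, -0.0, -0.002], [-0.0, -1.0, -0.001]]
contact_force: [-0.4, 0.3, 3.2]
grip_width: 0.0238
```

Emit:
jog_arm(
  moves=[
    {"dp": [0,-0.15,0],"delta_rot": [0,0,0],"hand": 1},
    {"dp": [0,-0.35,0],"delta_rot": [0,0,0],"hand": 1},
    {"dp": [0,-0.45,0],"delta_rot": [0,0,0],"hand": 1},
    {"dp": [0,-0.45,0],"delta_rot": [0,0,0],"hand": 1},
    {"dp": [0,-0.25,0],"delta_rot": [0,0,0],"hand": 1},
    {"dp": [0,-0.1,0],"delta_rot": [0,0,0],"hand": 1},
  ],
)

```text
time: 12.07
tool_pos: [0.5241, -0.1718, 0.1759]
tool_rot: [[-0.002, 0.006, -1.0], [1.0, -0.002, -0.002], [-0.002, -1.0, -0.006]]
contact_force: [0.4, 0.3, -0.4]
grip_width: 0.0239
```

Emit:
jog_arm(
  moves=[
    {"dp": [0.2,0,0],"delta_rot": [0,0.5,0],"hand": 1},
    {"dp": [0.35,0,0.02],"delta_rot": [0,0.9,0],"hand": 1},
    {"dp": [0.38,0,0.045],"delta_rot": [0,1,0],"hand": 1},
    {"dp": [0.38,0,0.07],"delta_rot": [0,1,0],"hand": 1},
    {"dp": [0.38,0,0.1],"delta_rot": [0,1,0],"hand": 1},
    {"dp": [0.37,0,0.13],"delta_rot": [0,1,0],"hand": 1},
    {"dp": [0.36,0,0.155],"delta_rot": [0,1,0],"hand": 1},
    {"dp": [0.3,0,0.15],"delta_rot": [0,0.9,0],"hand": 1},
    {"dp": [0.2,0,0.12],"delta_rot": [0,0.4,0],"hand": 1},
    {"dp": [0,0,0],"delta_rot": [0,0,0],"hand": 1},
  ],
)

```text
time: 12.9
tool_pos: [0.516, 0.0768, 0.171]
tool_rot: [[0.51, -0.001, -0.86], [0.86, 0.001, 0.51], [0.0, -1.0, 0.001]]
contact_force: [0.7, -0.4, -0.2]
grip_width: 0.0237
```

Emit:
jog_arm(
  moves=[
    {"dp": [0,0,0],"delta_rot": [0,0,0],"hand": 1},
    {"dp": [0,0,0],"delta_rot": [0,0,0],"hand": 1},
  ],
)

```text
time: 13.07
tool_pos: [0.5163, 0.0734, 0.1711]
tool_rot: [[0.509, -0.001, -0.86], [0.86, -0.0, 0.509], [-0.001, -1.0, 0.001]]
contact_force: [0.3, 0.7, -0.2]
grip_width: 0.0238
```

```bash
python3 - <<'E'
from h import *
im,c=shot('wrist','w5'); s=read_state(); print(s['time'],s['grip_width'],s['contact_force'])
p=s['tool_pos'];print(proj(c,p),p)
x,y=int(proj(c,p)[0])-100,int(proj(c,p)[1])-90
cv2.imwrite('pics/c5.png',cv2.resize(im[y:y+160,x:x+200],None,fx=4,fy=4,interpolation=cv2.INTER_CUBIC)); print(x,y)
plan([.5105,.0798,.15],59,4)
E
```

```text
13.1167 0.02364493369066687 [ 0.32366648  0.05661609 -0.6896843 ]
[312.46555813 311.88776193] [0.51642618 0.0731138  0.17117718]
212 221
pos [0.5164 0.0731 0.1712] yaw 59.31 turn -0.31 tilt [-0.001 -1.     0.   ] maxstep 0.0057
[0.009, 0.066, 0.027] [0, np.float64(0.02), 0]
[0.009, 0.066, 0.027] [0, np.float64(0.02), 0]
[0.008, 0.066, 0.027] [0, np.float64(0.02), 0]
[0.008, 0.066, 0.027] [0, np.float64(0.02), 0]
```

View pics/c5.png

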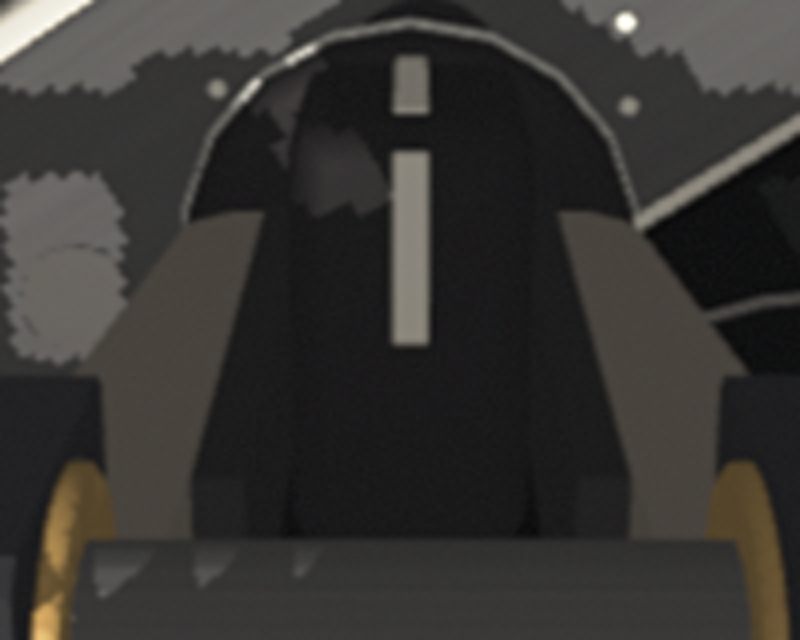

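The knob sits square in the jaws, with the pointer line upright in the picture: outer end at crop (411,152), inner (411,345).

```bash
python3 - <<'E'
from h import *
s=read_state(); c=cam('wrist',s); p=s['tool_pos'];R=s['tool_rot']
for v in (152,345):
  for dz in (.0022,.0032):
    q=ray(c,212+411/4,221+v/4,p[2]+dz); print(v,dz,(R.T@(q-p)).round(4))
E
```

```text
152 0.0022 [ 0.0007 -0.0022  0.0222]
152 0.0032 [ 0.0007 -0.0032  0.0225]
345 0.0022 [ 0.0007 -0.0022  0.0026]
345 0.0032 [ 0.0007 -0.0032  0.003 ]
```

Emit:
jog_arm(
  moves=[
    {"dp": [0.017,0,0.055],"delta_rot": [0,0.04,0],"hand": 1},
    {"dp": [0.017,0.1,0.058],"delta_rot": [0,0.04,0],"hand": 1},
    {"dp": [0,0.15,0],"delta_rot": [0,0,0],"hand": 1},
    {"dp": [0,0.12,0],"delta_rot": [0,0,0],"hand": 1},
    {"dp": [0,0,0],"delta_rot": [0,0,0],"hand": 1},
    {"dp": [0,0,0],"delta_rot": [0,0,0],"hand": 1},
  ],
  grip_force=45,
)

```text
time: 13.62
tool_pos: [0.5097, 0.0807, 0.1411]
tool_rot: [[0.516, -0.002, -0.857], [0.857, -0.0, 0.516], [-0.001, -1.0, 0.001]]
contact_force: [0.3, -0.5, -0.2]
grip_width: 0.0237
```

```bash
python3 - <<'E'
from h import *
plan([.510,.080,.136],59,1); s=read_state(); print(s['grip_width'],s['contact_force'])
E
```

```text
pos [0.5097 0.0807 0.1411] yaw 58.96 turn 0.04 tilt [-0.001 -1.     0.001] maxstep 0.0052
[-0.005, 0.064, -0.008] [0, np.float64(-0.01), 0]
0.023652968613671176 [ 0.28538486 -0.54430265 -0.20585542]
```

Aligned; pushing down in small steps and watching the force.

Emit:
jog_arm(
  moves=[
    {"dp": [-0.005,0.05,-0.008],"delta_rot": [0,0,0],"hand": 1},
    {"dp": [0,0.05,0],"delta_rot": [0,0,0],"hand": 1},
    {"dp": [0,0.04,0],"delta_rot": [0,0,0],"hand": 1},
    {"dp": [0,0,0],"delta_rot": [0,0,0],"hand": 1},
  ],
)

```text
time: 13.95
tool_pos: [0.5112, 0.0802, 0.1307]
tool_rot: [[0.515, 0.001, -0.857], [0.857, 0.0, 0.515], [0.001, -1.0, -0.001]]
contact_force: [0.3, -0.5, 4.7]
grip_width: 0.0237
```

Emit:
jog_arm(
  moves=[
    {"dp": [0,0.05,0],"delta_rot": [0,0,0],"hand": 1},
    {"dp": [0,0.05,0],"delta_rot": [0,0,0],"hand": 1},
    {"dp": [0,0,0],"delta_rot": [0,0,0],"hand": 1},
  ],
)

```text
time: 14.2
tool_pos: [0.5128, 0.079, 0.1232]
tool_rot: [[0.514, 0.004, -0.858], [0.858, -0.002, 0.514], [0.0, -1.0, -0.005]]
contact_force: [6.1, -11.3, -0.2]
grip_width: 0.0237
```

It's going on (z down 18 mm), with side forces of ~13 N, so I'll shift a little to relieve them.

Emit:
jog_arm(
  moves=[
    {"dp": [-0.006,0,-0.015],"delta_rot": [0,0,0],"hand": 1},
    {"dp": [-0.006,0,-0.015],"delta_rot": [0,0,0],"hand": 1},
    {"dp": [0,0,0],"delta_rot": [0,0,0],"hand": 1},
  ],
)

```text
time: 14.45
tool_pos: [0.5129, 0.078, 0.1229]
tool_rot: [[0.515, 0.001, -0.857], [0.857, -0.0, 0.515], [0.001, -1.0, -0.001]]
contact_force: [2.7, -2.4, 1.1]
grip_width: 0.0236
```

Emit:
jog_arm(
  moves=[
    {"dp": [0,0.04,0],"delta_rot": [0,0,0],"hand": 1},
    {"dp": [0,0.03,0],"delta_rot": [0,0,0],"hand": 1},
    {"dp": [0,0,0],"delta_rot": [0,0,0],"hand": 1},
  ],
)

```text
time: 14.7
tool_pos: [0.5129, 0.0781, 0.1168]
tool_rot: [[0.515, 0.001, -0.857], [0.857, -0.0, 0.515], [0.0, -1.0, -0.001]]
contact_force: [3.5, -3.1, -1.6]
grip_width: 0.0237
```

Emit:
jog_arm(
  moves=[
    {"dp": [0,0.025,-0.005],"delta_rot": [0,0,0],"hand": 1},
    {"dp": [0,0.025,0],"delta_rot": [0,0,0],"hand": 1},
    {"dp": [0,0,0],"delta_rot": [0,0,0],"hand": 1},
  ],
)

```text
time: 14.95
tool_pos: [0.513, 0.0781, 0.113]
tool_rot: [[0.515, 0.001, -0.857], [0.857, 0.0, 0.515], [0.0, -1.0, -0.001]]
contact_force: [3.2, -2.2, 4.6]
grip_width: 0.024
```

Emit:
jog_arm(
  moves=[
    {"dp": [0,0.025,0],"delta_rot": [0,0,0],"hand": 1},
    {"dp": [0,0.025,0],"delta_rot": [0,0,0],"hand": 1},
    {"dp": [0,0,0],"delta_rot": [0,0,0],"hand": 1},
    {"dp": [0,0,0],"delta_rot": [0,0,0],"hand": 1},
  ],
)

```text
time: 15.28
tool_pos: [0.513, 0.0781, 0.1096]
tool_rot: [[0.515, 0.001, -0.857], [0.857, 0.0, 0.515], [0.001, -1.0, -0.001]]
contact_force: [2.3, -2.5, 7.8]
grip_width: 0.0235
```

Emit:
jog_arm(
  moves=[
    {"dp": [0,0.02,0],"delta_rot": [0,0,0],"hand": 1},
    {"dp": [0,0.015,0],"delta_rot": [0,0,0],"hand": 1},
    {"dp": [0,0,0],"delta_rot": [0,0,0],"hand": 1},
    {"dp": [0,0,0],"delta_rot": [0,0,0],"hand": 1},
  ],
)

```text
time: 15.62
tool_pos: [0.5152, 0.0782, 0.1092]
tool_rot: [[0.515, 0.005, -0.857], [0.857, 0.0, 0.515], [0.003, -1.0, -0.004]]
contact_force: [0.1, -3.9, 28.8]
grip_width: 0.024
```

Emit:
jog_arm(
  moves=[
    {"dp": [0,0.01,0],"delta_rot": [0,0,0],"hand": 1},
    {"dp": [0,0.01,0],"delta_rot": [0,0,0],"hand": 1},
    {"dp": [0,0,0],"delta_rot": [0,0,0],"hand": 1},
    {"dp": [0,0,0],"delta_rot": [0,0,0],"hand": 1},
  ],
)

```text
time: 15.95
tool_pos: [0.5166, 0.0784, 0.1089]
tool_rot: [[0.515, 0.008, -0.857], [0.857, 0.001, 0.515], [0.005, -1.0, -0.007]]
contact_force: [-0.0, -4.8, 40.4]
grip_width: 0.0239
```

Bottomed out (z 0.109, force rising steeply), but 40 N is more than needed and the TCP crept +x. I'll ease off and draw the carriage back against its front stop while keeping it pressed.

Emit:
jog_arm(
  moves=[
    {"dp": [0,-0.015,0],"delta_rot": [0,0,0],"hand": 1},
    {"dp": [0,-0.01,0],"delta_rot": [0,0,0],"hand": 1},
    {"dp": [0,0,0],"delta_rot": [0,0,0],"hand": 1},
  ],
)

```text
time: 16.2
tool_pos: [0.5152, 0.0782, 0.1093]
tool_rot: [[0.515, 0.005, -0.857], [0.857, 0.001, 0.515], [0.003, -1.0, -0.004]]
contact_force: [1.1, -3.7, 25.0]
grip_width: 0.0233
```

Emit:
jog_arm(
  moves=[
    {"dp": [-0.012,0,0.02],"delta_rot": [0,0,0],"hand": 1},
    {"dp": [-0.012,0,0.02],"delta_rot": [0,0,0],"hand": 1},
    {"dp": [0,0,0],"delta_rot": [0,0,0],"hand": 1},
    {"dp": [0,0,0],"delta_rot": [0,0,0],"hand": 1},
  ],
)

```text
time: 16.53
tool_pos: [0.5128, 0.0782, 0.1093]
tool_rot: [[0.515, 0.008, -0.857], [0.857, 0.0, 0.515], [0.005, -1.0, -0.007]]
contact_force: [6.1, -5.5, 20.4]
grip_width: 0.0239
```

Emit:
jog_arm(
  moves=[
    {"dp": [-0.008,0,0.012],"delta_rot": [0,0,0],"hand": 1},
    {"dp": [0,0,0],"delta_rot": [0,0,0],"hand": 1},
    {"dp": [0,0,0],"delta_rot": [0,0,0],"hand": 1},
    {"dp": [0,0,0],"delta_rot": [0,0,0],"hand": 1},
  ],
)

```text
time: 16.87
tool_pos: [0.5126, 0.0782, 0.1094]
tool_rot: [[0.515, 0.01, -0.857], [0.857, 0.001, 0.515], [0.006, -1.0, -0.008]]
contact_force: [9.8, -4.4, 17.9]
grip_width: 0.0238
```

```bash
python3 - <<'E'
from h import *
im,c=shot('side'); w,c2=shot('wrist'); s=read_state(); print(s['time'],s['tool_pos'],s['contact_force'],s['grip_width'])
a=np.hstack([cv2.resize(im[180:380,190:450],(520,400)),cv2.resize(w[180:340,260:372],(280,400))])
cv2.imwrite('pics/c6.png',a)
E
```

```text
16.9667 [0.51262218 0.0781668  0.10942877] [ 9.00211529 -4.62104525 16.97850249] 0.02347578167137596
```

View pics/c6.png

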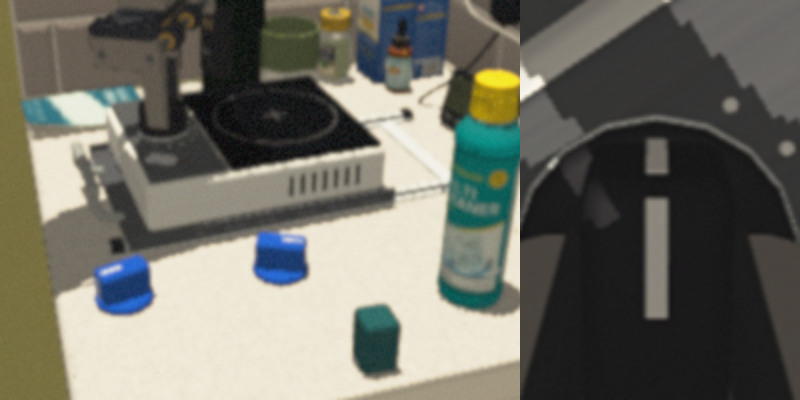

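The view shows the knob down at the control strip in the gripper, the hob at the front, and the scourer, bottle, booklet and blue knobs where they were. Pressed depth matches: TCP 0.1094 against 0.1098 expected.

```bash
python3 -c "from bench import *; print(finish_job())"
```

```text
the job is handed in; nothing more can be done
None
```

The hob is pulled forward and latched. The black knob is on the spindle with its flat matched, and I handed the job in at about 17 s with the gripper still holding it pressed in.

- **Hob:** I pulled it by its bar until it stopped moving at 26 N. A push back then slid about 4 mm freely before the catch resisted at about 8 N, so it is latched. I then pulled it back to the front. At the end it stood still under a forward pull of about 9 N, so it sits at the front stop.
- **Knob:** I turned it to the spindle's flat, measured at azimuth 149°. It went fully home after a small sideways correction. The tool ended at 0.1094 m, against 0.1098 m expected for fully pressed, with about 17 N down against a spring that needs 9 N.
- **Other things:** the last picture shows the scourer, bottle and both blue knobs standing as before; the booklet is only partly in view.

**What was off:**
- **Pull distance:** I measured about 121 mm of travel to the stop, not the full 129 mm, so the carriage probably started about 8 mm forward.
- **Knob position:** the knob seated about 3 mm from where I had measured the spindle.
- **Pressing force:** it reached 40 N through the gripped knob while pressing in, and the tool crept about 4 mm back. I eased it off and drew the hob forward again.

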